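Order a sweet coffee by pointing

ROBOT

A 7-joint arm with a two-finger parallel gripper is mounted at the origin on a cart in front of the work surface, level with it; the furniture and walls round the work are solid. World frame = base frame: x ahead of the robot, y to its left, z up, the work surface at z = 0. Lengths are in m, angles in degrees, forces in N, time in s.
With the tool pointing down it reaches from about 0.35 to 0.775 m from the base axis. Payload 3.1 kg.
Tool frame: the origin (TCP) lies on the centre line of the jaws, within the pads' length; the fingertips stand 17 mm ahead of it and the grasp point (between the pads) lies 2 mm behind it (robot.tip_reach is the distance from the TCP to the fingertips, in m); z points along the fingers, y is the line along which they close (so a half turn about z gives the same grasp; the last joint's range is limited). The gripper opens to 85 mm and grips with 20 to 120 N. Pads are 22 mm wide; open, the fingers measure 114 mm over their backs; the gripper's body (76 mm by 85 mm) begins 54 mm behind the grasp point. The pads swing forward as they close: fully open they stand 13 mm farther back than shut.
Start: joints at [-73.15, 17.813, 0.802, 86.603, -0.252, 75.585, -1.558], TCP at [0.181, 0.519, 0.248] pointing down, gripper open.
Joint ranges: [-154.91, 154.91], [-16.99, 109.72], [-72.82, 74.43], [7.12, 147.25], [-82.49, 262.49], [11.32, 116.49], [-174.64, 174.64]. Speed limits (degrees/s): [159.86, 159.86, 180, 180, 180, 180, 180].

INTERFACE

Orientations are given as [roll, pitch, yaw] about the fixed x, y, z axes, in that order (R = Rz(yaw) Ry(pitch) Rx(roll)).
In Python, from station import robot, fingers, vision, workorder, recognise gives the robot as it stands. Calls block until the motion is done:
- robot.move_to(position, orientation): joint-space move of the TCP to a pose.
- robot.line_to(position, orientation=None, velocity=0.15, f_stop=None): straight line of the TCP; orientation=None keeps the orientation; velocity is the mean speed in m/s. With f_stop (N) it stops when the force on the tool has changed by that much, and returns True; else False.
- robot.move_j(angles): joint-space move.
- fingers.gripper_to(opening, force=None): opening from 0.0 (shut) to 1.0 (fully open); force is the grip in N (None keeps the last); returns when the fingers have stopped.
- robot.pause(seconds).
- robot.inverse_kinematics(position, orientation): joint angles nearest the present ones, or None.
- vision.grab_frame(name): name is "scene" or "top" or "wrist"; returns the picture (420x560x3 uint8, red, green, blue); there is no depth.
- vision.calibration(name): a dict with "mtx" (3x3 intrinsics, pixels), "k1" (the pictures are not rectified: a ray, as slopes to the right and down, at radius r is drawn at 1 + k1 r^2 times it, then the intrinsics apply), "extrinsics" (4x4, takes a point from world to camera coordinates); the wrist camera has in their place "T_tool_cam" (4x4, takes a point from camera to tool coordinates, whose origin is the TCP and whose axes are the flange's). Camera axes: x right, y up, looking along -z (the intrinsics and any distortion apply to the point x, -y, -z); pixel columns grow to the right and rows downward; lengths in m; the calibration is good to about 2 mm. A picture is of the moment at which its call begins: read the wrist's pose just before it. calibration takes no time and is no camera call.
A pose or a line that the arm cannot do raises robot.PlanningError and nothing moves.
- workorder.close_job(): hands the job in; it is judged then, once.
Trained networks look in the newest picture that a camera, given by its name, has taken for a name from the list of things; names that differ only in an ending like _2 or _b are one class to them, and where a whole thing is asked for, a point or a joint stands for the part that bears it (a point fixed in the world has none). Each returns a list of dicts, best first, with "p" (0 to 1); they miss things now and then, are a little off and sometimes report something else, mostly with a low value. They report only what shows in the picture. A call takes as long as a camera call. They do not tell look-alikes from the thing itself.
- recognise(label, camera): "rect" ([centre column, centre row, width, height] in pixels, round what is visible of it).
Readings, each from a call of its own:
- robot.current_time_s(): time.
- robot.current_joint_positions(): joint angles.
- robot.current_dq(): joint speeds.
- robot.current_joint_torque(): joint torques, N m.
- robot.current_tool_pos(): TCP position.
- robot.current_eef_rot(): TCP orientation.
- robot.current_contact_force(): force on the tool from outside, world axes, zero at the start.
- robot.current_torque(): the same for the moment, N m.
- robot.current_finger_gap(): opening from 0.0 (shut) to 1.0 (fully open).
- robot.current_gripper_force(): force on a finger pad.
Only numpy, scipy, OpenCV 4.12 (cv2) and the standard library are available. Lean on these libraries where they do the work, as an engineer would, in place of code of your own. Each camera call takes 0.05 s, during which the arm holds its last target. There are 200 camera calls.

TASK

Show your helper which drink you would like by pointing with the fingertips, in this order: at the jar of brown coffee at the front of the wooden worktop, then at the jar of white sugar beside it, then at the small green cup on the chopping board, in which it shall be made. Each time bring the fingertips over the middle of the thing, two to four centimetres above its top, and keep them still there for two seconds. Touch nothing, on the way do not point at the spotted mug, the glass or the red-capped spice jar (keep well away from them), and at the end draw the hand back, well clear of everything.

Things in the scene. Friction and masses are not known exactly. Their poses are not given: they have to be found in the camera images.
- coffee_jar_top (a point): middle of the closed glass lid, at the very top, of the taller clip-top glass jar, half filled with brown-grey ground coffee; jar 100 x 86 mm, 136 mm high, stands on the wooden worktop left of the cooker; z axis up
- sugar_jar_top (a point): middle of the closed glass lid, at the very top, of the lower clip-top glass jar of white sugar; jar 95 x 80 mm, 106 mm high, stands on the wooden worktop beside the coffee jar (either may be the nearer to the cooker); z axis up
- green_cup_top (a point): centre of the mouth, at rim height, of the small plain green cup: 65 mm across, 52 mm high, its handle pointing away from the robot and reaching 61 mm from this centre; near the front edge of the chopping board, in a row with the spotted mug and the glass in any order, 10 to 14 cm apart (another green cup, far left on the wooden worktop, is not wanted); z axis up
- board: wooden chopping board lying on the front of the cooker: origin at the middle of its underside, x away from the robot (250 mm), y to the left (360 mm), its top 25 mm above the work surface. Over the cooker hangs a hood, front edge at x = 0.58 m, 0.49 m above the surface: cross before it with the fingertips at x = 0.42 m or so, and come to the cup low, from the robot's side
- spotted_mug_top (a point): not wanted: centre of the mouth, at rim height, of the white mug with dark spots, 92 mm across, 93 mm high, its handle pointing away from the robot and reaching 81 mm from this centre, on the chopping board; z axis up
- glass_top (a point): not wanted: top centre of the clear drinking glass, standing upside down, 80 mm across, 91 mm high, on the chopping board; z axis up
- spice_top (a point): not wanted: top centre of the red-capped spice jar, 45 mm across, 106 mm high, on the wooden worktop behind the two clip-top jars; z axis up
Mind the look-alikes: they are no part of the job. What is shaped like the part that bears spice_top but blue is not meant.

How it is judged:
By the outcome, as a careful person would: the job done as asked, in the order asked, and still so for the second after the job is handed in, with the robot touching nothing.
It also fails if it takes over 70 s, if anything falls off the work surface, if the arm or the gripper's body presses on something with over 40 N, if the wrist force passes 120 N, or if a joint passes its speed limit or range.

## Working session

There is one attempt and no reset: what is moved stays moved. The work goes in short steps, each a Python script; the robot and the scene stay as the last script left them, time stands still between calls to the robot, and variables do not carry over. Pictures are saved under pics/ and viewed, at most 10 in all, crops included, and the job is handed in when it is done.

```bash
ls; mkdir -p pics
python3 - <<'E'
from station import robot, fingers, vision, workorder, recognise
import cv2,numpy as np
for c in ["scene","top"]:
    f=vision.grab_frame(c); cv2.imwrite(f"pics/{c}1.png",f[:,:,::-1])
    k=vision.calibration(c); print(c,np.round(k["mtx"],1).tolist(),k["k1"],np.round(np.linalg.inv(k["extrinsics"]),3).tolist())
    for l in ["coffee_jar_top","sugar_jar_top","green_cup_top","spotted_mug_top","glass_top","spice_top","board"]:
        print(l,[(np.round(d["rect"]).tolist(),round(d["p"],2)) for d in recognise(l,c)][:4])
print(robot.current_time_s(),robot.current_eef_rot(),robot.tip_reach)
E
```

```text
pics
scene [[449.8, 0.0, 275.2], [0.0, 449.8, 207.2], [0.0, 0.0, 1.0]] -0.13149168843740502 [[0.768, 0.373, -0.521, -0.241], [-0.641, 0.428, -0.638, -0.877], [-0.015, 0.823, 0.567, 0.957], [0.0, 0.0, 0.0, 1.0]]
coffee_jar_top [([208.0, 176.0, 20.0, 42.0], 0.61)]
sugar_jar_top []
green_cup_top [([339.0, 268.0, 23.0, 33.0], 0.64)]
spotted_mug_top []
glass_top [([368.0, 288.0, 31.0, 43.0], 0.56)]
spice_top [([254.0, 186.0, 11.0, 30.0], 0.86), ([216.0, 164.0, 11.0, 26.0], 0.67)]
board [([359.0, 273.0, 131.0, 97.0], 0.96), ([232.0, 188.0, 22.0, 33.0], 0.23)]
top [[415.9, 0.0, 278.2], [0.0, 415.9, 210.7], [0.0, 0.0, 1.0]] -0.07049386947602455 [[-0.014, 0.988, -0.156, 0.365], [-1.0, -0.015, -0.005, 0.089], [-0.008, 0.155, 0.988, 1.435], [0.0, 0.0, 0.0, 1.0]]
coffee_jar_top [([166.0, 229.0, 33.0, 31.0], 0.75)]
sugar_jar_top [([206.0, 223.0, 28.0, 26.0], 0.61)]
green_cup_top [([379.0, 224.0, 22.0, 29.0], 0.8)]
spotted_mug_top [([344.0, 219.0, 30.0, 40.0], 0.98)]
glass_top [([413.0, 226.0, 30.0, 26.0], 0.87)]
spice_top [([145.0, 208.0, 22.0, 19.0], 0.53)]
board [([375.0, 211.0, 105.0, 64.0], 0.94)]
0.8 [ 1.79997329e+02 -7.37107128e-04  1.60762127e+02] 0.017
```

Run:
```python
import cv2
a=cv2.imread("pics/scene1.png");b=cv2.imread("pics/top1.png")
cv2.imwrite("pics/s_c.png",cv2.resize(a[120:340,150:450],(800,587),interpolation=cv2.INTER_CUBIC))
cv2.imwrite("pics/t_c.png",cv2.resize(b[110:310,80:480],(800,400),interpolation=cv2.INTER_CUBIC))
```

```text
(no output)
```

View pics/s_c.png

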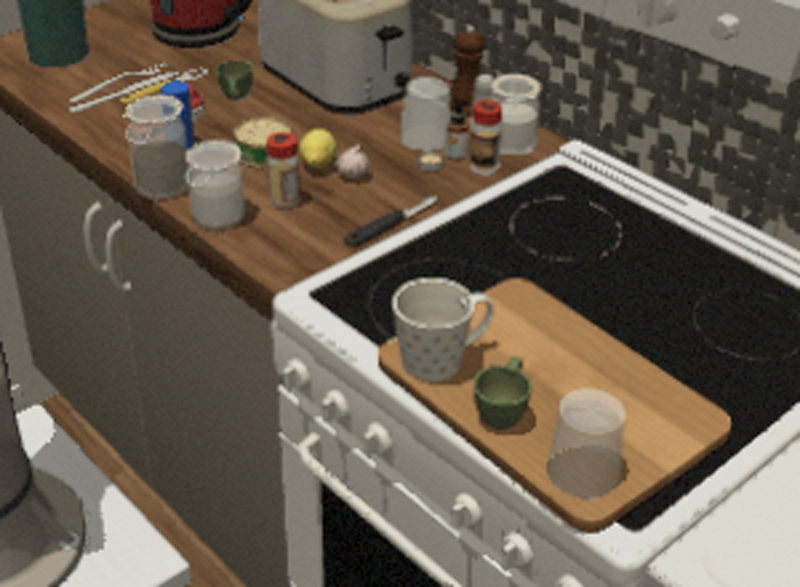

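View pics/t_c.png

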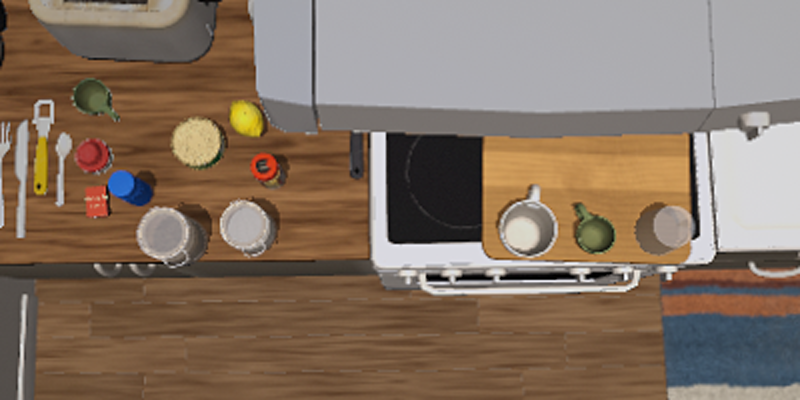

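The left clip-top jar (scene crop ~(157,145)) holds the coffee, and the lower one (215,185) holds the sugar. The red-capped spice jar is at (283,170). The board row is mug, green cup, glass from the left. In the top crop the lid and rim centres are at about coffee (165,234), sugar (246,223), cup (594,232), mug (527,228), glass (672,227), spice (265,167).

```bash
cat > h.py <<'E'
from station import robot, fingers, vision, workorder, recognise
import cv2,numpy as np
def ray(cal,E,uv):
    K=cal["mtx"];p=cv2.undistortPoints(np.array([[uv]],float),np.array(K,float),np.array([cal["k1"],0,0,0.]))[0,0]
    T=np.linalg.inv(E);return T[:3,3],T[:3,:3]@np.array([p[0],-p[1],-1.])
def atz(cal,E,uv,z):
    o,d=ray(cal,E,uv);return o+d*(z-o[2])/d[2]
E
python3 - <<'E'
from h import *
top=dict(coffee=(165,234,.136),sugar=(246,223,.106),cup=(594,232,.077),mug=(527,228,.118),glass=(672,227,.116),spice=(265,167,.106))
sc=dict(coffee=(155,110),sugar=(215,160),cup=(502,380),mug=(432,300),glass=(591,410),spice=(283,140))
ct,cs=vision.calibration("top"),vision.calibration("scene")
for n,(u,v,z) in top.items():
    a=atz(ct,ct["extrinsics"],(80+u/2,110+v/2),z); s=sc[n]; b=atz(cs,cs["extrinsics"],(150+s[0]*.375,120+s[1]*.375),z)
    print(n,a.round(3),b.round(3))
E
```

```text
coffee [0.523 0.463 0.136] [0.518 0.452 0.136]
sugar [0.543 0.34  0.106] [0.53  0.323 0.106]
cup [ 0.523 -0.229  0.077] [ 0.524 -0.228  0.077]
mug [ 0.526 -0.112  0.118] [ 0.527 -0.111  0.118]
glass [ 0.524 -0.346  0.116] [ 0.525 -0.349  0.116]
spice [0.635 0.31  0.106] [0.634 0.304 0.106]
```

Run:
```python
from h import *
fingers.gripper_to(0.0)
robot.move_to([0.44,0.40,0.30],[180,0,180])
p=robot.current_tool_pos();r=robot.current_eef_rot()
f=vision.grab_frame("wrist");cv2.imwrite("pics/w1.png",f[:,:,::-1])
from scipy.spatial.transform import Rotation as R
T=np.eye(4);T[:3,:3]=R.from_euler("xyz",r,degrees=True).as_matrix();T[:3,3]=p
c=vision.calibration("wrist");E=np.linalg.inv(T@c["T_tool_cam"])
np.save("E1.npy",E)
for l,z in [("coffee_jar_top",.136),("sugar_jar_top",.106),("spice_top",.106)]:
    for d in recognise(l,"wrist"): print(l,np.round(d["rect"]),d["p"],atz(c,E,d["rect"][:2],z).round(3))
print(p,r,robot.tip_reach,robot.current_time_s(),robot.current_joint_positions(),c["T_tool_cam"])
# project estimates
for q in [(.523,.463,.136),(.543,.34,.106),(.635,.31,.106)]:
    w=E@np.array([*q,1]); x,y=w[0]/-w[2],-w[1]/-w[2]; s=1+c["k1"]*(x*x+y*y); print((c["mtx"]@[x*s,y*s,1]).round())
```

```text
coffee_jar_top [350. 260.  97. 116.] 0.84 [0.497 0.465 0.136]
sugar_jar_top [226. 268.  77. 100.] 0.61 [0.52  0.352 0.106]
spice_top [216. 321.  10.   7.] 0.61 [0.581 0.338 0.106]
spice_top [408. 312.  55.  65.] 0.59 [0.57  0.537 0.106]
[0.43832023 0.40144734 0.29964629] [ 1.79951701e+02 -1.07438100e-01 -1.79861989e+02] 0.017 2.8833 [-48.32494518  22.08882483   6.27223067  73.60634106  -2.41532918
  84.46046214  47.912545  ] [[ 7.16986810e-04  9.55526944e-01  2.94902941e-01  7.59073670e-02]
 [ 9.99997809e-01 -1.05082710e-04 -2.09077562e-03 -6.36159560e-04]
 [-1.96680324e-03  2.94903794e-01 -9.55524926e-01 -1.25825143e-01]
 [ 0.00000000e+00  0.00000000e+00  0.00000000e+00  1.00000000e+00]]
[346. 286.   1.]
[216. 289.   1.]
[193. 363.   1.]
```

View pics/w1.png

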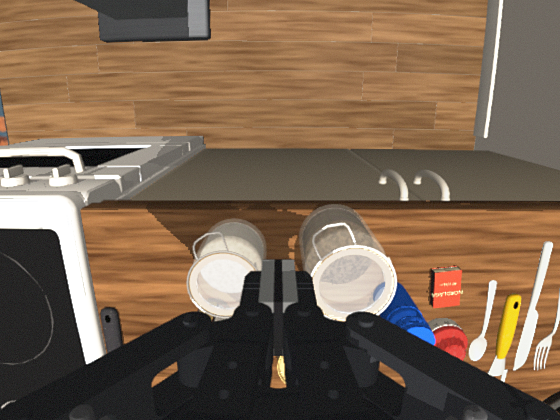

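Wrist view: sugar lid ring is centred at about (227,285), coffee lid ring at about (350,284). I'll triangulate these with the other two views.

Run:
```python
from h import *
ct,cs,cw=[vision.calibration(n) for n in("top","scene","wrist")];E=np.load("E1.npy")
def tri(rs):
    A=np.zeros((3,3));b=np.zeros(3);M=[]
    for o,d in rs:
        d=d/np.linalg.norm(d);P=np.eye(3)-np.outer(d,d);A+=P;b+=P@o;M.append((P,o))
    x=np.linalg.solve(A,b);return x.round(3),[round(float(np.linalg.norm(P@(x-o))),4) for P,o in M]
for n,t,s,w,z in [("coffee",(165,234),(155,110),(350,284),.136),("sugar",(246,223),(215,160),(227,285),.106)]:
    print(n,tri([ray(ct,ct["extrinsics"],(80+t[0]/2,110+t[1]/2)),ray(cs,cs["extrinsics"],(150+s[0]*.375,120+s[1]*.375)),ray(cw,E,w)]),atz(cw,E,w,z),atz(cw,E,w,z-.015))
a=cv2.imread("pics/scene1.png")[145:210,190:265];b=cv2.imread("pics/top1.png")[200:250,140:225]
cv2.imwrite("pics/z.png",np.hstack([cv2.resize(a,(375,325),interpolation=cv2.INTER_CUBIC),cv2.copyMakeBorder(cv2.resize(b,(425,250),interpolation=cv2.INTER_CUBIC),0,75,0,0,0)]))
```

```text
coffee (array([0.526, 0.467, 0.127]), [0.0019, 0.0013, 0.002]) [0.52129705 0.46690404 0.136     ] [0.52951385 0.47034213 0.121     ]
sugar (array([0.546, 0.346, 0.089]), [0.0035, 0.0008, 0.0033]) [0.53888698 0.3514991  0.106     ] [0.54715805 0.34919833 0.091     ]
```

View pics/z.png

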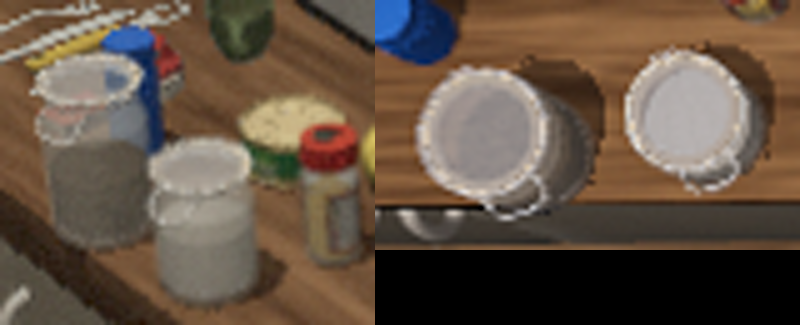

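Run:
```python
from h import *
c=vision.calibration("wrist");Ti=np.linalg.inv(c["T_tool_cam"])
for z in (0.004,.017,.03):
  for x in (-.011,.011):
    w=Ti@[x,0,z,1];a,b=w[0]/-w[2],w[1]/w[2];s=1+c["k1"]*(a*a+b*b);print(z,x,(c["mtx"]@[a*s,b*s,1]).round())
```

```text
0.004 -0.011 [279. 317.   1.]
0.004 0.011 [279. 270.   1.]
0.017 -0.011 [278. 301.   1.]
0.017 0.011 [279. 256.   1.]
0.03 -0.011 [278. 286.   1.]
0.03 0.011 [278. 244.   1.]
```

Run:
```python
from h import *
from scipy.spatial.transform import Rotation as R
O=[180,0,180]
def st(n): print(n,robot.current_tool_pos().round(4),round(robot.current_time_s(),2),np.abs(robot.current_contact_force()).max().round(2),np.abs(robot.current_dq()).max().round(2))
for p in [(.524,.466,.183),(.545,.346,.153),(.523,-.229,.124)]: print(robot.inverse_kinematics(p,O))
robot.line_to([.524,.466,.25],O); robot.line_to([.524,.466,.183],O,velocity=.08); robot.pause(2.6); st("coffee")
robot.line_to([.524,.466,.22]); robot.line_to([.545,.346,.20]); robot.line_to([.545,.346,.153],velocity=.08); robot.pause(2.6); st("sugar")
robot.line_to([.545,.346,.20]); robot.line_to([.42,.33,.25]); robot.line_to([.42,-.229,.25],velocity=.2)
robot.line_to([.41,-.229,.2]); robot.pause(.5)
p=robot.current_tool_pos();r=robot.current_eef_rot();f=vision.grab_frame("wrist");cv2.imwrite("pics/w2.png",f[:,:,::-1])
T=np.eye(4);T[:3,:3]=R.from_euler("xyz",r,degrees=True).as_matrix();T[:3,3]=p
c=vision.calibration("wrist");E=np.linalg.inv(T@c["T_tool_cam"]);np.save("E2.npy",E)
for d in recognise("green_cup_top","wrist"): print(np.round(d["rect"]),d["p"],atz(c,E,d["rect"][:2],.077).round(3))
w=E@[.523,-.229,.077,1];a,b=w[0]/-w[2],w[1]/w[2];s=1+c["k1"]*(a*a+b*b);print((c["mtx"]@[a*s,b*s,1]).round())
st("look")
```

```text
[-46.55155366  38.24368914   6.53467515  64.47689898  -4.13796346
  77.4924888   49.48684959]
[-39.01879739  32.55469649   8.04040838  78.46724824  -4.61511113
  69.29585334  59.40589407]
[ -2.1063157   28.54851954  33.73620834  94.42342074 -17.43461213
  62.3550775  126.58132053]
coffee [0.524 0.466 0.183] 7.4 0.8 0.12
sugar [0.545 0.346 0.153] 12.11 1.18 0.12
[278. 363.  10.   7.] 0.4 [ 0.547 -0.228  0.077]
[278. 340.   1.]
look [ 0.4101 -0.229   0.2001] 17.66 0.45 0.09
```

View pics/w2.png

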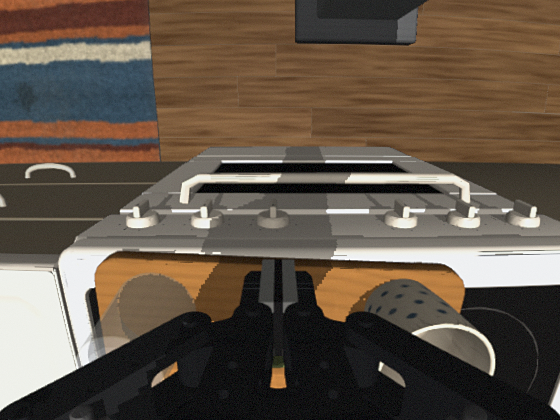

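The gripper hides the cup here, with only a bit of green showing in the finger gap at (278,363). The mug is on the right and the glass on the left, so the lane between them is clear. The top and scene estimates of the cup agree to about 1 mm, so I'll go in on those.

Run:
```python
from h import *
def st(n): print(n,robot.current_tool_pos().round(4),round(robot.current_time_s(),2),np.abs(robot.current_contact_force()).max().round(2))
robot.line_to([.41,-.229,.15]); robot.line_to([.523,-.229,.15],velocity=.1); robot.line_to([.523,-.229,.124],velocity=.06); robot.pause(2.6); st("cup")
f=vision.grab_frame("scene");cv2.imwrite("pics/s3.png",cv2.resize(f[100:360,200:520,::-1],(738,600),interpolation=cv2.INTER_CUBIC))
```

```text
cup [ 0.523 -0.229  0.124] 22.61 0.61
```

View pics/s3.png

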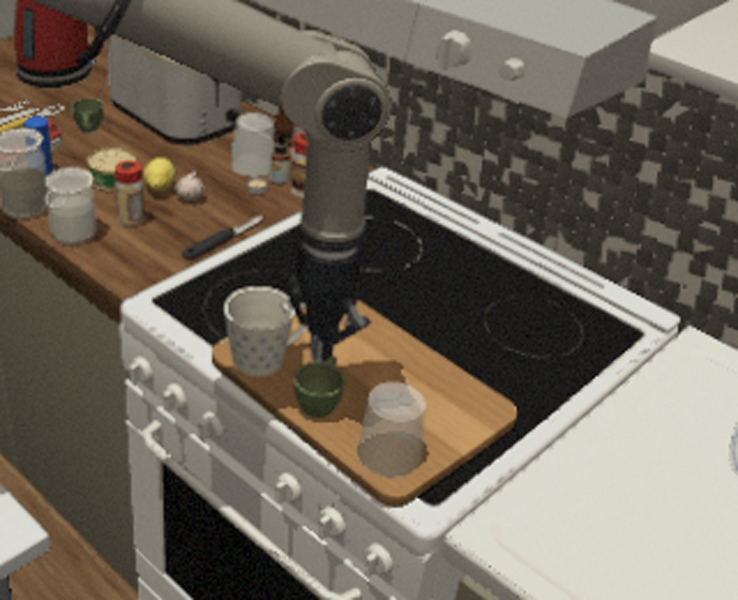

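The fingertips (322,362) are just above the mouth of the green cup (319,377), and nothing has been disturbed. Drawing back.

Run:
```python
from h import *
robot.line_to([.523,-.229,.15],velocity=.08); robot.line_to([.41,-.229,.17]); robot.line_to([.36,-.2,.32]); robot.pause(.5)
print(robot.current_tool_pos(),robot.current_time_s(),robot.current_contact_force())
print(workorder.close_job())
```

```text
[ 0.3599935  -0.20002218  0.31992052] 25.775 [-0.13769576  0.3187729   0.27611151]
the job is handed in; nothing more can be done
None
```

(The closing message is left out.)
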